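# Seat the slotted sample carousel on the keyed drive

### The job

Fit the sample carousel with the slotted hub onto the sample changer: pick it up by its hub, turn it until the slot lines up with the upright drive key, and lower it over the key until it sits fully down on the drive plate before letting go. Leave the carousel with the round hub where it is.

Things in the scene. Friction and masses are not known exactly. Their poses are not given: they have to be found in the camera images.
- carousel: Loose on the bench, about 0.35 kg: flat grey ring, diameter 150, 25 thick, ten shallow wells; in its centre a rectangular hub block 62 long (own x) by 44 wide (own y), top 70 above the underside: grip it across the 44. A slot 46 (x) by 18 (y) runs vertically right through hub and ring. A half turn looks the same. Origin: centre of the underside, z up. Sizes in mm.
- drive: Fixed on the sample changer: black plate, diameter 110, with an upright steel key 36 long (own x), 10 thick (own y), 30 high, top rounded (radius 5). It does not turn. The slot goes over it with carousel x parallel to drive x, either way round; play 4 to each side, 12 degrees. Origin: axis, top face of the plate, 64 above the bench, where the carousel's underside rests. Sizes in mm.
- sampler: The sample changer: a fixed low white box 200 x 200 mm, its top 60 mm above the bench, the drive at its centre; nothing else stands on it. Origin: centre of the underside, on the bench.
- round_carousel: The other carousel, to be left alone, loose on the bench: the same grey ring (diameter 150 mm, 25 mm thick), but a round hub 52 mm in diameter, 70 mm high, with a 26 mm round bore. Origin: centre of the underside, z up.
Things that resemble listed ones, but are neither listed nor needed, are in the scene too. Leave any blue or red look-alike of the carousel alone.

How it is judged (in metres and radians):
On the way, in this order (a step that is already met when the one before it is completed fails the run):
1. the slotted carousel is held in the fingers, clear of the bench, at least 20 mm above the drive plate's height (z of carousel in the frame of drive above 0.02 m and contact force between the fingers and carousel above 0.5 N), for 0.1 s.
2. still held in the fingers, it is over the key and its underside is within 12 mm of the drive plate (z of carousel in the frame of drive below 0.012 m and horizontal distance between carousel and drive below 0.012 m and angle between the x axis of carousel and the x axis of drive, either way round below 0.3 rad and contact force between the fingers and carousel above 0.5 N), for 0.05 s.
At the end, for the whole second after the job is handed in: The slotted carousel rests level (within 0.08 rad), still and released on the drive plate: its underside within 5 mm of the plate, its centre within 12 mm of the drive's axis, its slot along the key within 0.3 rad (either way round), and the round-hub carousel is within 30 mm of where it started (z of carousel in the frame of drive between -0.005 and 0.005 m and horizontal distance between carousel and drive below 0.012 m and angle between the x axis of carousel and the x axis of drive, either way round below 0.3 rad and angle between carousel's own z axis and vertical below 0.08 rad and linear speed of carousel below 0.02 m/s and distance of round_carousel from where it was at the start of the episode below 0.03 m); the robot touches nothing.
It fails at once if the round-hub carousel is moved by more than 30 mm (distance of round_carousel from where it was at the start of the episode above 0.03 m).
It also fails if it takes over 38 s, if anything falls off the work surface, if the arm or the gripper's body presses on something with over 40 N, if the wrist force passes 120 N, or if a joint passes its speed limit or range.

### The arm

A 6-joint arm with a two-finger parallel gripper is mounted at the origin on the work surface. World frame = base frame: x ahead of the robot, y to its left, z up, the work surface at z = 0. Lengths are in mm, angles in rad, forces in N, time in s.
With the tool pointing down it reaches from about 300 to 775 mm from the base axis. Payload 14.6 kg.
Tool frame: the origin (TCP) lies on the front face of the gripper's body, between the roots of the fingers; the fingertips stand 97 mm ahead of it and the grasp point (between the pads) lies 78 mm ahead of it; z points along the fingers, y is the direction in which the jaws open and shut (so a half turn about z gives the same grasp; the last joint's range is limited). The gripper opens to 94 mm and grips with 3 to 60 N. Pads are 16 mm wide; open, the fingers measure 119 mm over their backs; the gripper's body (75 mm by 177 mm) begins 78 mm behind the grasp point.
Start: joints at [-1.193, 0.3, 1.521, -0, 1.321, -0.067], TCP at [236.645, -496.477, 302.646] pointing down, gripper open.
Joint ranges: [-3.03, 3.03], [-0.79, 2.21], [0.23, 2.52], [-1.04, 4.18], [0, 3.07], [-2.55, 2.55]. Speed limits (rad/s): [2.22, 2.22, 2.57, 3.14, 3.14, 3.14].

### API

Orientations are given as [roll, pitch, yaw] about the fixed x, y, z axes, in that order (R = Rz(yaw) Ry(pitch) Rx(roll)).
In Python, from cell import manip, eyes, finder gives the robot as it stands.
- The arm moves only by the tool drive_tool, never from a script. Its argument "rows" is a list of rows, each an object with "offset": the shift along the tool's x, y, z in mm, a list of three; "spin": the turn about the tool's z in degrees; "jaw": the finger opening in mm, from 0 to 94. In form: [{"offset": [dx, dy, dz], "spin": spin, "jaw": jaw}, ...]. A call has 1 to 20 rows; each row shifts and turns the commanded pose from where the row before left it, along the tool's axes as they then stand; what a row does not reach is not made up. A row lasts 1/10 s, in which the tool goes at most 50 mm and 8.59 degrees, less where a joint would pass 70% of its speed; a pose out of reach is approached as far as the arm can. A call is refused whole if a number of a shift passes 50 or a number of a turn 8.59, either way. A call with a gripper value outside its range is refused whole. The fingers move at their own pace and stop on an object; "force" is the grip in N (left out, the last holds). Time passes only in rows, so rows that do not move let the fingers close. It gives the time, the measured TCP pose, the force and the opening at its end, in the units of the state.
- manip.read_state(): the state, without advancing time (a new reading comes with each control period).
- eyes.camera(name): name is "scene" or "top"; returns a dict with "color" (420x560x3 uint8, blue, green, red), "depth" (420x560 float32, mm along the optical axis (not along the pixel's ray), 0 where there is no reading), "vfov" (degrees; the focal length in pixels is half the picture's height over the tangent of half this angle, whatever the lens; pixels are square), "cx", "cy" (the principal point, pixels), "D" ([k1, k2, p1, p2, k3] as OpenCV has them; the pictures are not rectified), "rvec" (rotation vector, rad) and "tvec" (3), from world to camera coordinates, as OpenCV has them. Camera axes: x right, y down, z forward; pixel columns grow to the right and rows downward; lengths in mm; the calibration is good to about 2 mm. A picture is of the moment at which its call begins.
- manip.sign_off(): hands the job in, once; it reports no verdict.
Trained networks look in the newest picture that a camera, given by its name, has taken for a name from the list of things; names that differ only in an ending like _2 or _b are one class to them, and where a whole thing is asked for, a point or a joint stands for the part that bears it (a point fixed in the world has none). Each returns a list of dicts, best first, with "p" (0 to 1); they miss things now and then, are a little off and sometimes report something else, mostly with a low value. They report only what shows in the picture. A call takes as long as a camera call. They do not tell look-alikes from the thing itself.
- finder.find_in(camera, target): "uv" ([column, row] in pixels, amid what is visible of it).
The state is a dict: "clock": time; "joints": joint angles; "qd": joint speeds; "effort": joint torques, N m; "eef_pos": TCP position; "eef_rot": TCP orientation; "wrist_force": force on the tool from outside, world axes, zero at the start; "moment": the same for the moment, N m; "finger_gap": finger opening in mm.
Only numpy, scipy, OpenCV 4.12 (cv2) and the standard library are available. Lean on these libraries where they do the work, as an engineer would, in place of code of your own. Each camera call takes 0.05 s, during which the arm holds its last target. There are 200 camera calls.

## Working session

There is one attempt and no reset: what is moved stays moved. The work goes in short steps, Python scripts to look and compute and a tool call to move; the robot and the scene stay as the last step left them, time stands still between calls to the robot, and variables do not carry over. Pictures are saved under pics/ and viewed, about 8 in all and at most 12, crops included, and the job is handed in when it is done.

Besides the shell and the picture viewer there is one more tool, called after "Request:" as a command line: name --argument value ..., lists and objects as JSON in quotes. drive_tool: Moves the arm, as the interface text tells. Its arguments: {"type":"object","properties":{"rows":{"type":"array","items":{"type":"object","properties":{"offset":{"type":"array","items":{"type":"number"}},"spin":{"type":"number"},"jaw":{"type":"number"}}}},"force":{"type":"number"}},"required":["rows"]}

```bash
mkdir -p pics; ls; cat > h.py <<'E'
import numpy as np, cv2, pickle
from cell import manip, eyes, finder
def K(c):
    h,w=c["depth"].shape; f=h/2/np.tan(np.radians(c["vfov"])/2)
    return np.array([[f,0,c["cx"]],[0,f,c["cy"]],[0,0,1.]])
def cloud(c):
    h,w=c["depth"].shape
    uv=np.stack(np.meshgrid(np.arange(w),np.arange(h)),-1).reshape(-1,1,2).astype(np.float64)
    n=cv2.undistortPoints(uv,K(c),np.array(c["D"],float)).reshape(h,w,2)
    d=c["depth"].astype(float); P=np.dstack([n*d[...,None],d])
    R=cv2.Rodrigues(np.array(c["rvec"],float))[0]
    W=(P-np.array(c["tvec"],float).reshape(3))@R
    W[d==0]=np.nan
    return W
def proj(c,p):
    return cv2.projectPoints(np.array(p,float).reshape(-1,1,3),np.array(c["rvec"],float),np.array(c["tvec"],float),K(c),np.array(c["D"],float))[0].reshape(-1,2)
E
python3 - <<'E'
from h import *
for n in ("scene","top"):
    c=eyes.camera(n); cv2.imwrite(f"pics/{n}0.png",c["color"]); pickle.dump(c,open(f"{n}0.pkl","wb"))
    W=cloud(c)
    for t in ("carousel","drive","sampler","round_carousel"):
        for r in finder.find_in(n,t):
            u,v=np.round(r["uv"]).astype(int); print(n,t,r["uv"],round(r["p"],2),np.round(W[v,u]))
print(manip.read_state())
E
```

```text
pics
scene carousel [300.1, 169.7] 0.9 [314. 337.  31.]
scene carousel [173.6, 243.5] 0.83 [ 351. -160.   36.]
scene carousel [346.2, 147.6] 0.78 [318. 551.  28.]
scene drive [268.3, 242.7] 0.81 [534.  17.  63.]
scene sampler [267.9, 255.4] 0.97 [570. -14.  66.]
scene round_carousel [161.4, 318.7] 0.63 [ 553. -321.   43.]
top carousel [213.3, 258.8] 0.82 [274. 350.  48.]
top carousel [147.6, 263.6] 0.58 [275. 556.  76.]
top carousel [217.5, 193.6] 0.55 [485. 316.  59.]
top drive [308.1, 171.8] 0.78 [521.  16.  90.]
top sampler [306.7, 189.7] 0.88 [469.  24.  58.]
top round_carousel [403.1, 166.7] 0.62 [ 513. -302.   67.]
{'clock': 0.5, 'joints': array([-1.19255834e+00,  2.99925674e-01,  1.52102417e+00, -1.58116203e-05,
        1.32069935e+00, -6.66035776e-02]), 'qd': array([-8.59890167e-04,  2.37284325e-04,  2.07427331e-04, -6.50628194e-04,
       -4.36434962e-05, -6.76911942e-04]), 'effort': array([-9.64443716e-04, -5.31346679e+01, -3.52733696e+01,  7.07973749e-02,
        2.15429754e-02, -2.64066205e-05]), 'eef_pos': array([ 236.6608501 , -496.46277791,  302.62125595]), 'eef_rot': array([-3.14153522e+00,  1.15224319e-05,  4.44845482e-01]), 'wrist_force': array([-0.94888002, -0.09966375,  0.46371538]), 'moment': array([ 0.01777678, -0.02401143, -0.00640136]), 'finger_gap': 93.9434357443057}
```

View pics/top0.png

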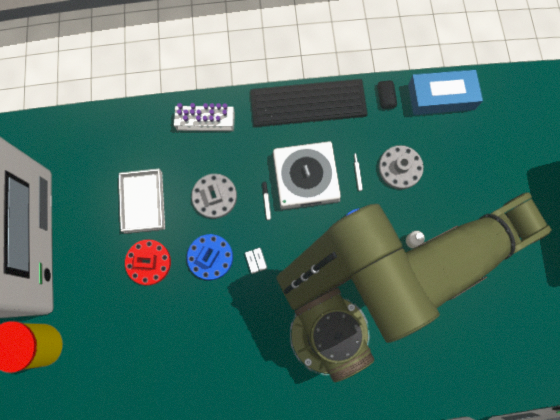

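View pics/scene0.png

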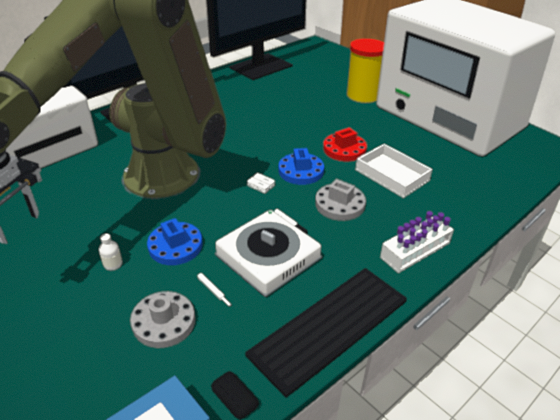

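The top view shows the grey slotted carousel at (214,195). The look-alikes are blue (210,256), red (147,262), a second blue one mostly hidden under the arm near (352,212), and the grey round hub at (402,167). The drive is at (307,171). In the scene view the chosen one is at (341,197). I choose the grey one with the rectangular hub and will measure it and the key now.

```bash
python3 - <<'E'
from h import *
def rect(p,l):
    r=cv2.minAreaRect(p[:,:2].astype(np.float32)); b=cv2.boxPoints(r); e=b[1]-b[0];g=b[2]-b[1]
    L=e if np.hypot(*e)>np.hypot(*g) else g
    print(l,len(p),"z",np.round(np.median(p[:,2]),1),"c",np.round(r[0],1),"size",np.round(r[1],1),"longaxis deg",round(np.degrees(np.arctan2(L[1],L[0]))%180,1),"mean",p.mean(0).round(1))
for n,cu,du in (("top",(214,195),(307,171)),("scene",(341,197),(268,241))):
    c=pickle.load(open(n+"0.pkl","rb")); W=cloud(c); vv,uu=np.indices(W.shape[:2])
    near=np.hypot(uu-cu[0],vv-cu[1])<35
    z=W[...,2]
    col=c["color"].astype(int); grey=(col.max(2)-col.min(2))<40
    rect(W[near&(z>60)&(z<85)&grey],n+" hub"); rect(W[near&(z>18)&(z<35)&grey],n+" ring")
    near=np.hypot(uu-du[0],vv-du[1])<35
    rect(W[near&(z>80)&(z<110)],n+" key")
    m=near&(z>55)&(z<72); rect(W[m&grey&(col.max(2)>170)],n+" box"); rect(W[m&(col.max(2)<100)],n+" plate")
ims=[]
for n,cu in (("top",(214,195)),("scene",(341,197)),("top",(307,171)),("scene",(268,241))):
    c=pickle.load(open(n+"0.pkl","rb"))["color"]; u,v=cu
    ims.append(cv2.resize(c[v-32:v+32,u-32:u+32],(290,290),interpolation=cv2.INTER_CUBIC))
cv2.imwrite("pics/crop0.png",np.vstack([np.hstack(ims[:2]),np.hstack(ims[2:])]))
E
```

```text
top hub 188 z 68.8 c [493.5 335.6] size [66.8 44.1] longaxis deg 14.6 mean [494.6 336.1  69. ]
top ring 1103 z 25.3 c [491.7 334.5] size [144.  147.1] longaxis deg 97.0 mean [489.8 333.1  25.4]
top key 38 z 91.0 c [529.2  20.1] size [34.9 10.3] longaxis deg 12.9 mean [528.1  20.2  90.7]
top box 1094 z 60.0 c [526.2  19.8] size [197.6 197.8] longaxis deg 91.4 mean [525.2  19.5  60.4]
top plate 738 z 63.6 c [528.  20.] size [106.8 108. ] longaxis deg 108.3 mean [526.8  20.6  63.5]
scene hub 239 z 68.7 c [495.9 334.5] size [65.2 52.3] longaxis deg 14.1 mean [498.5 331.4  68.2]
scene ring 900 z 25.3 c [458.5 366.8] size [148.9 259.6] longaxis deg 139.4 mean [510.3 317.6  25.4]
scene key 75 z 89.7 c [530.6  16. ] size [38.7 11.5] longaxis deg 20.0 mean [532.6  16.3  88.6]
scene box 1125 z 60.7 c [531.1  18.2] size [201.6 197. ] longaxis deg 1.4 mean [544.   10.2  60.7]
scene plate 843 z 64.0 c [529.3  19.7] size [107.5 113.6] longaxis deg 139.7 mean [533.8  16.2  64. ]
```

View pics/crop0.png

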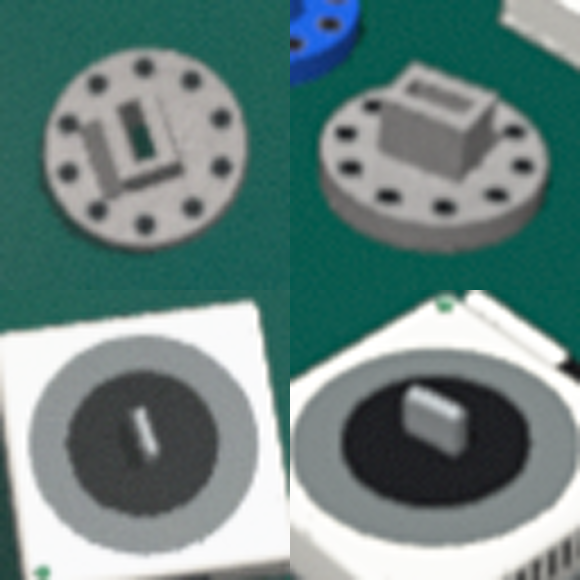

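The crop confirms the choice: the hub is grey and rectangular, with a through slot of about 15°. It sits at about (493,335), and ring and hub heights match the spec at 25 and 69. The drive is at about (528,19.5), with the key along about 15°. First I spin to yaw 14.5° and traverse above the carousel.

Request:
drive_tool --rows '[{"offset": [0,0,0],"spin": 5.5,"jaw": 94},{"offset": [0,0,0],"spin": 5.5,"jaw": 94},{"offset": [12,-20,0],"spin": 0,"jaw": 94},{"offset": [26,-42,0],"spin": 0,"jaw": 94},{"offset": [26,-42,0],"spin": 0,"jaw": 94},{"offset": [26,-42,0],"spin": 0,"jaw": 94},{"offset": [26,-42,0],"spin": 0,"jaw": 94},{"offset": [26,-42,0],"spin": 0,"jaw": 94},{"offset": [26,-42,0],"spin": 0,"jaw": 94},{"offset": [26,-42,0],"spin": 0,"jaw": 94},{"offset": [26,-42,0],"spin": 0,"jaw": 94},{"offset": [26,-42,0],"spin": 0,"jaw": 94},{"offset": [26,-42,0],"spin": 0,"jaw": 94},{"offset": [26,-42,0],"spin": 0,"jaw": 94},{"offset": [26,-42,0],"spin": 0,"jaw": 94},{"offset": [26,-42,0],"spin": 0,"jaw": 94},{"offset": [26,-42,0],"spin": 0,"jaw": 94},{"offset": [26,-42,0],"spin": 0,"jaw": 94},{"offset": [26,-42,0],"spin": 0,"jaw": 94},{"offset": [26,-42,0],"spin": 0,"jaw": 94}]' --force 30

```text
clock: 2.5
eef_pos: [492.8, 329.9, 302.6]
eef_rot: [-3.142, -0.0, 0.253]
wrist_force: [1.0, -1.3, 0.1]
finger_gap: 94.0
```

Request:
drive_tool --rows '[{"offset": [2,-5,20],"spin": 0,"jaw": 94},{"offset": [0,0,40],"spin": 0,"jaw": 94},{"offset": [0,0,40],"spin": 0,"jaw": 94},{"offset": [0,0,35],"spin": 0,"jaw": 94},{"offset": [0,0,25],"spin": 0,"jaw": 94},{"offset": [0,0,14],"spin": 0,"jaw": 94},{"offset": [0,0,0],"spin": 0,"jaw": 94}]'

```text
clock: 3.2
eef_pos: [492.9, 332.8, 127.2]
eef_rot: [3.141, 0.003, 0.253]
wrist_force: [-0.1, 0.5, 0.8]
finger_gap: 93.9
```

```bash
python3 - <<'E'
from h import *
ims=[]
s=manip.read_state()["eef_pos"]
for n in ("scene","top"):
    c=eyes.camera(n); u,v=proj(c,[s[0],s[1],50])[0].astype(int); print(n,u,v)
    ims.append(cv2.resize(c["color"][max(v-60,0):v+60,u-60:u+60],(390,390),interpolation=cv2.INTER_CUBIC))
cv2.imwrite("pics/g1.png",np.hstack(ims))
E
```

```text
scene 339 191
top 213 192
```

View pics/g1.png

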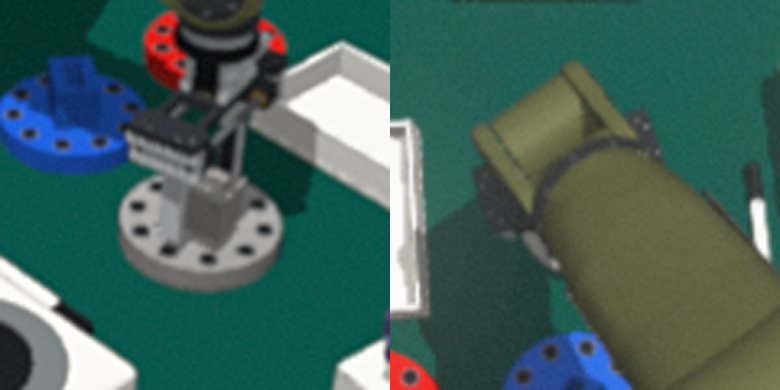

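The scene crop shows the fingers straddling the grey hub, at about (205,205) in the crop, without touching the ring. Next I close and lift.

Request:
drive_tool --rows '[{"offset": [0,0,0],"spin": 0,"jaw": 35},{"offset": [0,0,0],"spin": 0,"jaw": 35},{"offset": [0,0,0],"spin": 0,"jaw": 35},{"offset": [0,0,0],"spin": 0,"jaw": 35},{"offset": [0,0,0],"spin": 0,"jaw": 35},{"offset": [0,0,0],"spin": 0,"jaw": 35},{"offset": [0,0,0],"spin": 0,"jaw": 35},{"offset": [0,0,0],"spin": 0,"jaw": 35}]' --force 40

```text
clock: 4.1
eef_pos: [493.3, 333.2, 128.7]
eef_rot: [-3.141, -0.0, 0.253]
wrist_force: [-0.9, 0.2, 0.1]
finger_gap: 44.1
```

Request:
drive_tool --rows '[{"offset": [0,0,-15],"spin": 0,"jaw": 35},{"offset": [0,0,-35],"spin": 0,"jaw": 35},{"offset": [0,0,-40],"spin": 0,"jaw": 35},{"offset": [0,0,-30],"spin": 0,"jaw": 35},{"offset": [0,10,-10],"spin": 0,"jaw": 35},{"offset": [-4,25,0],"spin": 0,"jaw": 35},{"offset": [-4,30,0],"spin": 0,"jaw": 35},{"offset": [-4,30,0],"spin": 0,"jaw": 35},{"offset": [-5,35,0],"spin": 0,"jaw": 35},{"offset": [-5,35,0],"spin": 0,"jaw": 35},{"offset": [-5,35,0],"spin": 0,"jaw": 35},{"offset": [-5,35,0],"spin": 0,"jaw": 35},{"offset": [-5,35,0],"spin": 0,"jaw": 35},{"offset": [-5,25,0],"spin": 0,"jaw": 35},{"offset": [-3,18,0],"spin": 0,"jaw": 35},{"offset": [0,0,0],"spin": 0,"jaw": 35},{"offset": [0,0,0],"spin": 0,"jaw": 35}]'

```text
clock: 5.8
eef_pos: [527.6, 18.4, 258.0]
eef_rot: [-3.141, 0.001, 0.252]
wrist_force: [0.7, -0.0, -4.8]
finger_gap: 44.0
```

```bash
cat > m.py <<'E'
from h import *
import sys
from scipy.optimize import least_squares
s=manip.read_state(); e=s["eef_pos"]; zb=e[2]-128.7; print(e.round(1),s["eef_rot"],s["finger_gap"],"underside expected",zb.round(1))
c=eyes.camera("scene"); W=cloud(c); z=W[...,2]
d=np.hypot(W[...,0]-e[0],W[...,1]-e[1])
m=(abs(z-zb-25)<4)&(d<95)&(d>40); p=W[m]
# outer rim by points of the side wall
w=W[(z>zb+3)&(z<zb+20)&(d<90)&(d>60)]
f=least_squares(lambda q:np.hypot(w[:,0]-q[0],w[:,1]-q[1])-75,e[:2],loss="soft_l1"); print("rim centre",f.x.round(1),len(w),"resid",np.median(abs(f.fun)).round(2))
A=np.c_[p[:,:2]-e[:2],np.ones(len(p))]; print("ring top plane",np.linalg.lstsq(A,p[:,2],rcond=None)[0].round(3),len(p))
ref=np.round(proj(c,[[528.5,19,64]])[0]).astype(int); u,v=ref
cv2.imwrite(sys.argv[1],cv2.resize(c["color"][v-110:v+60,u-90:u+90],(720,600) if 0 else (636,600),interpolation=cv2.INTER_CUBIC))
E
python3 m.py pics/a1.png
```

```text
[527.6  18.4 258. ] [-3.14114928e+00  1.34506300e-03  2.51854651e-01] 44.00926220601634 underside expected 129.3
rim centre [529.   19.6] 295 resid 0.88
ring top plane [-3.00000e-03  3.00000e-03  1.54705e+02] 1060
```

View pics/a1.png

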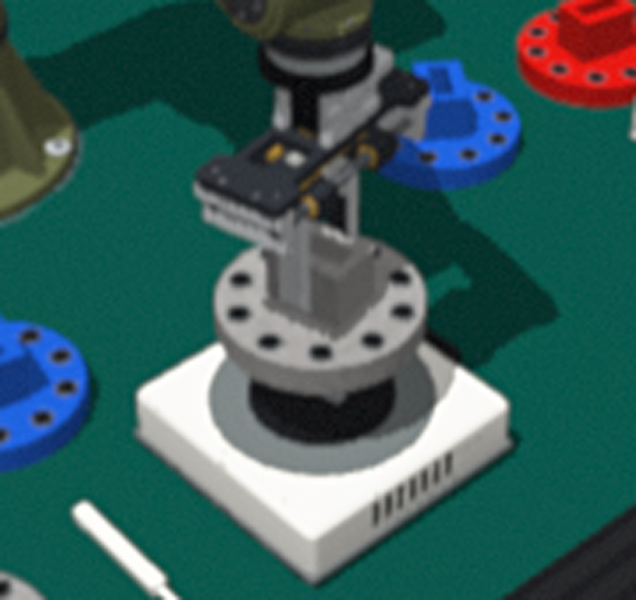

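The carousel hangs level over the drive. Its rim centre is at (529.0,19.6), against the plate centre at (529.3,19.7) from the same camera. I lower it in stages and watch the force.

Request:
drive_tool --rows '[{"offset": [0,0,12],"spin": 0,"jaw": 35},{"offset": [0,0,15],"spin": 0,"jaw": 35},{"offset": [0,0,6],"spin": 0,"jaw": 35},{"offset": [0,0,4],"spin": 0,"jaw": 35},{"offset": [0,0,4],"spin": 0,"jaw": 35},{"offset": [0,0,3],"spin": 0,"jaw": 35},{"offset": [0,0,0],"spin": 0,"jaw": 35}]'

```text
clock: 6.55
eef_pos: [528.0, 18.8, 214.5]
eef_rot: [-3.142, 0.0, 0.253]
wrist_force: [-0.3, 0.0, -4.0]
finger_gap: 43.7
```

Underside is at about 86, already 8 mm below the key top, with no contact force. I continue down; it seats at TCP ≈ 192.7.

Request:
drive_tool --rows '[{"offset": [0,0,4],"spin": 0,"jaw": 35},{"offset": [0,0,4],"spin": 0,"jaw": 35},{"offset": [0,0,4],"spin": 0,"jaw": 35},{"offset": [0,0,4],"spin": 0,"jaw": 35},{"offset": [0,0,3],"spin": 0,"jaw": 35},{"offset": [0,0,1],"spin": 0,"jaw": 35},{"offset": [0,0,0],"spin": 0,"jaw": 35}]'

```text
clock: 7.25
eef_pos: [528.0, 18.8, 194.5]
eef_rot: [-3.142, 0.0, 0.253]
wrist_force: [-1.2, 0.1, -4.1]
finger_gap: 43.8
```

Request:
drive_tool --rows '[{"offset": [0,0,1],"spin": 0,"jaw": 35},{"offset": [0,0,0.5],"spin": 0,"jaw": 35},{"offset": [0,0,0.5],"spin": 0,"jaw": 35},{"offset": [0,0,0],"spin": 0,"jaw": 35}]'

```text
clock: 7.65
eef_pos: [528.0, 18.8, 192.7]
eef_rot: [3.142, -0.0, 0.253]
wrist_force: [-0.1, 0.1, -4.3]
finger_gap: 43.9
```

```bash
python3 m.py pics/b1.png
```

```text
[528.   18.8 192.7] [ 3.14155802e+00 -5.87025548e-05  2.52817466e-01] 43.91484576416145 underside expected 64.0
rim centre [529.8  19.5] 256 resid 0.96
ring top plane [-3.0000e-03  4.0000e-03  8.9351e+01] 1018
```

View pics/b1.png

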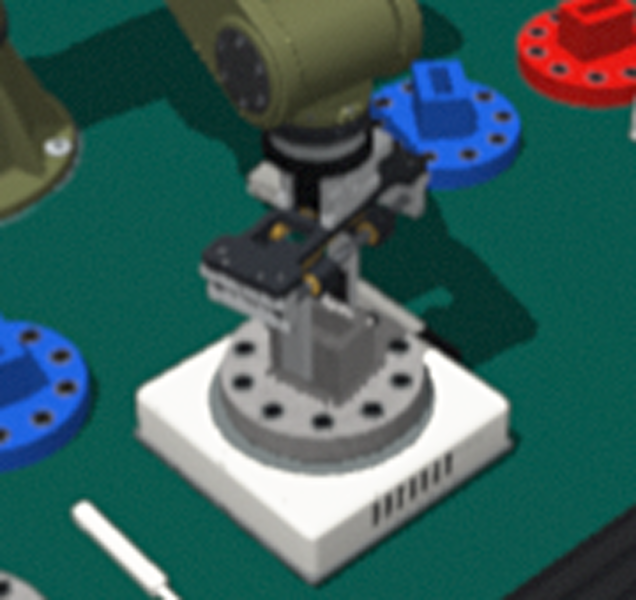

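The ring sits level just above the plate, but the wrist still carries the full weight. I inch down to contact.

Request:
drive_tool --rows '[{"offset": [0,0,0.4],"spin": 0,"jaw": 35},{"offset": [0,0,0.3],"spin": 0,"jaw": 35},{"offset": [0,0,0],"spin": 0,"jaw": 35}]'

```text
clock: 8.0
eef_pos: [528.1, 18.8, 192.6]
eef_rot: [3.141, -0.0, 0.253]
wrist_force: [-4.7, -0.1, 5.2]
finger_gap: 43.7
```

The force flipped from -4 to +5 N at the expected seating height, so it is down. Next I open, retreat upward and then back away.

Request:
drive_tool --rows '[{"offset": [0,0,0],"spin": 0,"jaw": 60},{"offset": [0,0,0],"spin": 0,"jaw": 90},{"offset": [0,0,0],"spin": 0,"jaw": 90},{"offset": [0,0,0],"spin": 0,"jaw": 90},{"offset": [0,0,0],"spin": 0,"jaw": 90},{"offset": [0,0,-10],"spin": 0,"jaw": 90},{"offset": [0,0,-25],"spin": 0,"jaw": 90},{"offset": [0,0,-35],"spin": 0,"jaw": 90},{"offset": [0,0,-35],"spin": 0,"jaw": 90},{"offset": [0,0,-20],"spin": 0,"jaw": 90},{"offset": [0,-40,0],"spin": 0,"jaw": 90},{"offset": [0,-45,0],"spin": 0,"jaw": 90},{"offset": [0,-45,0],"spin": 0,"jaw": 90},{"offset": [0,-45,0],"spin": 0,"jaw": 90},{"offset": [0,-45,0],"spin": 0,"jaw": 90},{"offset": [0,-40,0],"spin": 0,"jaw": 90},{"offset": [0,0,0],"spin": 0,"jaw": 90},{"offset": [0,0,0],"spin": 0,"jaw": 90}]'

```text
clock: 9.8
eef_pos: [462.7, 270.9, 317.4]
eef_rot: [3.142, -0.0, 0.254]
wrist_force: [-0.2, -0.3, 1.3]
finger_gap: 90.3
```

```bash
python3 - <<'E'
from h import *
print(manip.read_state()["wrist_force"],manip.read_state()["finger_gap"])
ims=[]
for n,r0 in (("top",(403,167)),("scene",(161,318))):
    c=eyes.camera(n);W=cloud(c);z=W[...,2]; d=np.hypot(W[...,0]-528.5,W[...,1]-19.5)
    p=W[(z>129)&(z<139)&(d<50)]; r=cv2.minAreaRect(p[:,:2].astype(np.float32)); print(n,"hub",len(p),np.median(p[:,2]).round(1),r)
    p=W[(abs(z-89)<4)&(d<80)]; A=np.c_[p[:,:2]-[528.5,19.5],np.ones(len(p))]; print("ring",np.linalg.lstsq(A,p[:,2],rcond=None)[0].round(3),cv2.minEnclosingCircle(p[:,:2].astype(np.float32)))
    o=pickle.load(open(n+"0.pkl","rb"))["color"]; u,v=r0; D=cv2.absdiff(o,c["color"])[v-22:v+22,u-22:u+22]; print("round diff",D.mean().round(1))
    u,v=proj(c,[528.5,19.5,90])[0].astype(int); ims.append(cv2.resize(c["color"][v-50:v+50,u-50:u+50],(390,390),interpolation=cv2.INTER_CUBIC))
cv2.imwrite("pics/end.png",np.hstack(ims))
E
```

```text
[-0.224245   -0.33902304  1.31442934] 90.33782122183727
top hub 158 132.9 ((528.9146728515625, 20.606708526611328), (65.11445617675781, 45.18218231201172), 16.35730743408203)
ring [ 0.0000e+00 -3.0000e-03  8.9119e+01] ((526.981689453125, 22.817577362060547), 76.06877899169922)
round diff 2.0
scene hub 263 133.7 ((530.9722900390625, 18.444217681884766), (64.3968276977539, 48.9235725402832), 15.30643367767334)
ring [-3.0000e-03  2.0000e-03  8.9262e+01] ((532.6890869140625, 18.933467864990234), 77.01888275146484)
round diff 2.7
```

View pics/end.png

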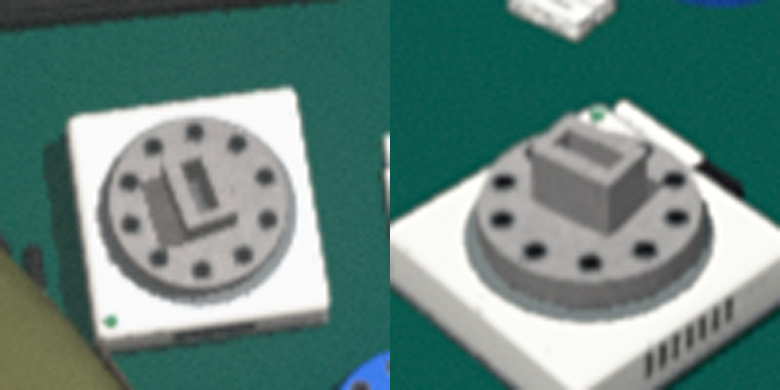

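The carousel sits level and centred on the drive, released, with the key in its slot and the arm clear.

```bash
python3 -c "
from cell import manip
print(manip.sign_off())"
```

```text
the job is handed in; nothing more can be done
None
```

The grey slotted carousel is on the sample changer's drive plate, seated over the key and released. The job is handed in; `sign_off` reports no verdict. I gripped it across the 44 mm faces of its hub, carried it over at about 15°, and lowered it until the wrist force showed contact at the expected height.

- **Seating:** the ring top measures 89.1–89.3 mm, against 89 expected, so the underside is at about 64 mm. Tilt is about 0.003 rad.
- **Position:** the hub centre is within about 2.5 mm of the drive's axis.
- **Angle:** the slot lies at about 15–16°. My key measurements disagreed, 13° from the top camera and 20° from the scene camera. The slot still went over the key without resistance, and both readings are well inside the 0.3 rad limit.
- **Other things:** pictures from before and after show no change at the round-hub carousel. I did not touch the blue and red look-alikes, and the arm ended clear at 9.8 s.

No check failed.

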